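# Prove the latching stop of the battery test rig and re-arm it

## Robot

A 7-joint arm with a two-finger parallel gripper is mounted at the origin on a cart in front of the work surface, level with it; the furniture and walls round the work are solid. World frame = base frame: x ahead of the robot, y to its left, z up, the work surface at z = 0. Lengths are in mm, angles in degrees, forces in N, time in s.
With the tool pointing down it reaches from about 400 to 900 mm from the base axis. Payload 5.5 kg.
Tool frame: the origin (TCP) lies midway between the tips of the shut fingers; the grasp point (between the pads) lies 19 mm behind it; z points along the fingers, y is the line along which they close (so a half turn about z gives the same grasp; the last joint's range is limited). The gripper opens to 85 mm and grips with 20 to 120 N. Pads are 22 mm wide; open, the fingers measure 114 mm over their backs; the gripper's body (76 mm by 85 mm) begins 54 mm behind the grasp point. The pads swing forward as they close: fully open they stand 13 mm farther back than shut.
Start: joints at [-59.175, 28.699, -24.465, 88.831, 12.651, 65.22, -12.049], TCP at [176.342, 625.622, 231.31] pointing down, gripper open.
Joint ranges: [-164.97, 164.97], [-17.58, 116.51], [-87.97, 89.64], [11.32, 138.91], [-80.73, 260.73], [10.89, 115.49], [-147.41, 147.41]. Speed limits (degrees/s): [147.25, 147.25, 180, 180, 180, 180, 180].

## Interface

Orientations are given as [roll, pitch, yaw] about the fixed x, y, z axes, in that order (R = Rz(yaw) Ry(pitch) Rx(roll)).
In Python, from bench import bot, optics, nets gives the robot as it stands.
- The arm moves only by the shell command python3 -m handwheel 'ROWS' [OPENING] [FORCE]. ROWS is a JSON object of lists of equal length, an entry for each row: "dp": the shift along the tool's x, y, z in m, a list of three; "rotation": the turn, a rotation vector about the tool's x, y, z in units of 10 degrees (1.0 is 10 degrees), a list of three. In form: {"dp": [[dx, dy, dz], ...], "rotation": [[rx, ry, rz], ...]}. A call has 1 to 5 rows; each row is the pose to reach, as a shift and turn from the pose commanded when the call began, along the tool's axes at that moment; what a row does not reach only later rows make up. A row lasts 1/8 s, in which the tool goes at most 62.5 mm and 10.7 degrees, less where a joint would pass 70% of its speed; a pose out of reach is approached as far as the arm can. A call with a gripper value outside its range is refused whole. OPENING is the opening, from 0 (shut) to 1 (fully open), set as the call begins (- or left out, the last holds). The fingers move at their own pace and stop on an object; FORCE is the grip in N (left out, the last holds). Time passes only in rows, so rows that repeat a pose let the fingers close. It gives the time, the measured TCP pose, the force, the opening and the grip force at its end, in the units of the state.
- bot.state(): the state, without advancing time (a new reading comes with each control period).
- optics.grab_frame(name): name is "side" or "top"; returns the picture (384x512x3 uint8, blue, green, red); there is no depth.
- optics.get_calibration(name): a dict with "fx", "fy", "cx", "cy" (pixels), "R" (3x3) and "t" (3): a world point X has camera coordinates R X + t. Camera axes: x right, y down, z forward; pixel columns grow to the right and rows downward; lengths in mm; the calibration is good to about 2 mm. A picture is of the moment at which its call begins. get_calibration takes no time and is no camera call.
- bot.hand_in(): hands the job in; it is judged then, once.
Trained networks look in the newest picture that a camera, given by its name, has taken for a name from the list of things; names that differ only in an ending like _2 or _b are one class to them, and where a whole thing is asked for, a point or a joint stands for the part that bears it (a point fixed in the world has none). Each returns a list of dicts, best first, with "conf" (0 to 1); they miss things now and then, are a little off and sometimes report something else, mostly with a low value. They report only what shows in the picture. A call takes as long as a camera call.
- nets.look_for(camera, name): "extent" ([left, top, right, bottom] in pixels, round what is visible of it).
- nets.regions_of(camera, name): "pixels" (384x512 bool, what is visible of it) and "extent" ([left, top, right, bottom] in pixels, round what is visible of it).
- nets.place_of(camera, name): "centre" ([column, row] in pixels: a listed point, or the origin of a listed thing).
The state is a dict: "time": time; "q": joint angles; "qvel": joint speeds; "joint_efforts": joint torques, N m; "position": TCP position; "tool_rot": TCP orientation; "force": force on the tool from outside, world axes, zero at the start; "wrist_torque": the same for the moment, N m; "gripper_width": opening from 0.0 (shut) to 1.0 (fully open); "grasp_force": force on a finger pad.
Only numpy, scipy, OpenCV 4.12 (cv2) and the standard library are available. Lean on these libraries where they do the work, as an engineer would, in place of code of your own. Each camera call takes 0.05 s, during which the arm holds its last target. There are 200 camera calls.

## Task

Before the battery pack goes on load, prove the stop on the rig's control station: push the mushroom stop in until it latches and stays down, then twist its grip bar clockwise until the latch lets go and the head springs back up. Then re-arm the rig by pressing the round flat-topped reset button at the other end of the station fully in and letting it come back out. Do it all by pushing with the fingertips, gently: do not grip or ram the stop, and do not pick up or shift the things lying about.

Things in the scene. Friction and masses are not known exactly. Their poses are not given: they have to be found in the camera images.
- station: Control station screwed to the desk: grey die-cast box, 78 mm (its x) x 176 mm (its y) x 52 mm high, origin under its centre on the desk, z up. On its flat top: mushroom stop at y = +50 mm, small white domed lamp at y = -10 mm (fixed, no control, top 67 mm above the desk), reset button at y = -56 mm. On its +x side a short cable, 24 mm high, drops into a flat desk grommet.
- stop_cap: Black mushroom head, 56 mm across, with a raised straight grip bar across its face: 50 mm long, 12 mm thick, 17 mm above the face. Origin on its vertical turning axis, 52 mm above the desk when out; x along the bar. Heights above the desk when out: rim's underside 71 mm, face 83 mm, bar top 100 mm; 7 mm lower when latched. Over 35 N from the fingers counts as ramming or squeezing.
- stop_top (a point): Middle of the bar's top face, on the turning axis; moves with the head; x along the bar, z up.
- stop_bar_end (a point): One end of the bar, on its top face, 25 mm from the turning axis; turns with the head. With the head untwisted it points to the station's -x side. The other end lies opposite.
- stop_press (a joint): How far the mushroom is pushed in, m: 0 = out, about 0.007 = latched, 0.0105 = hard stop. The spring takes 4 N at first, 8 to 10 N at 0.004 as the catch gives way, then 5 to 8 N; the catch snaps over at 0.008. Push straight down on the middle of the bar to 0.009 or more to be sure. Latched, it stays in by itself until twisted.
- stop_twist (a joint): How far the head is twisted, rad: 0 at rest, grows clockwise seen from above, stop at 0.75. A spring turns it back (0.03 to 0.09 N m: 2 to 5 N near a bar end). The latch lets go between 0.3 and 0.55; the head then rises 7 mm by itself and turns back when let go, so a fingertip pushing the bar's side should stay about 9 mm above the latched face, where 8 mm of bar still stands beside it.
- reset_press (a joint): How far the reset button is pushed in, m: 0 = out, 0.005 = fully in; 3 N at first, 6 N fully in; springs back when let go.
- reset_top (a point): Centre of the reset button's flat top: black, round, 28 mm across, in a steel ring 36 mm across, top 66 mm above the desk (8 mm above its ring).
- flux_jar: Small tub with green lid, 41 mm across, 29 mm high, loose, to be left alone; origin under its centre.
- side_cutters: Red-handled flush cutters lying flat, 125 x 47 x 12 mm, loose, to be left alone; origin under the centre.
- screwdriver: Yellow-handled screwdriver lying, 147 x 17 x 17 mm, loose, to be left alone; origin under the centre.
- tape: Roll of tape lying flat, 60 mm across, 19 mm high, loose, to be left alone; origin under its centre.
- magnet: Square pot magnet, 27 x 27 x 10 mm, loose, to be left alone; origin under its centre.
- marker: White marker pen with black cap lying, 130 x 11 x 12 mm, loose, to be left alone; origin under the centre.
- soldering_iron: Soldering iron leaning in its holder to the left of the station (+y), fixed, an obstacle for the arm: 210 mm along its x, 26 mm thick, reaching about 200 mm above the desk; origin under its centre, 40 mm above the desk. Things left of it stand up to 120 mm high, the laptop's lid behind them higher.

How it is judged:
By the outcome, as a careful person would: the job done as asked, in the order asked, and still so for the second after the job is handed in, with the robot touching nothing.
It also fails if it takes over 56 s, if anything falls off the work surface, if the arm or the gripper's body presses on something with over 40 N, if the wrist force passes 120 N, or if a joint passes its speed limit or range.

## Working session

There is one attempt and no reset: what is moved stays moved. The work goes in short steps, Python scripts to look and compute and a shell command to move; the robot and the scene stay as the last step left them, time stands still between calls to the robot, and variables do not carry over. Pictures are saved under pics/ and viewed, at most 10 in all, crops included, and the job is handed in when it is done.

```bash
mkdir -p pics; cat > h.py <<'E'
import numpy as np, cv2
from bench import bot, optics, nets
from scipy.spatial.transform import Rotation as Ro
def ray(cam,px):
    c=optics.get_calibration(cam);R=np.array(c["R"]);t=np.array(c["t"])
    d=R.T@np.array([(px[0]-c["cx"])/c["fx"],(px[1]-c["cy"])/c["fy"],1]);return -R.T@t,d
def atz(cam,px,z):
    o,d=ray(cam,px);return o+d*(z-o[2])/d[2]
def tri(pa,pb):
    o1,d1=ray("top",pa);o2,d2=ray("side",pb)
    s=np.linalg.lstsq(np.c_[d1,-d2],o2-o1,rcond=None)[0]
    a=o1+s[0]*d1;b=o2+s[1]*d2;return (a+b)/2,np.linalg.norm(a-b)
def proj(cam,X):
    c=optics.get_calibration(cam);p=np.array(c["R"])@X+np.array(c["t"]);return c["fx"]*p[0]/p[2]+c["cx"],c["fy"]*p[1]/p[2]+c["cy"]
def rows(target,rpy):
    "target TCP world mm -> dp (m) and rotation in tool frame from measured pose"
    s=bot.state();R=Ro.from_euler('xyz',s["tool_rot"],degrees=True)
    T=Ro.from_euler('xyz',rpy,degrees=True)
    return (R.inv().apply(np.array(target)-s["position"])/1000).round(4),((R.inv()*T).as_rotvec(degrees=True)/10).round(3)
E
python3 - <<'E'
from h import *
np.set_printoptions(precision=1,suppress=True)
s=bot.state();print({k:s[k] for k in("position","tool_rot","force","gripper_width")})
ims=[optics.grab_frame(c) for c in("top","side")]
cv2.imwrite("pics/a.png",np.vstack(ims)[:, :]) if 0 else None
cv2.imwrite("pics/a.png",cv2.resize(np.hstack(ims),(800,300)));cv2.imwrite("pics/top.png",ims[0]);cv2.imwrite("pics/side.png",ims[1])
Z=dict(stop_top=100,stop_bar_end=100,reset_top=66,stop_cap=52,station=0,soldering_iron=40)
for n,z in Z.items():
    for c in("top","side"):
        for r in nets.place_of(c,n)[:2]: print(n,c,round(r["conf"],2),np.array(r["centre"]),atz(c,r["centre"],z))
for c in ("top","side"): print(c,ray(c,(256,192)))
E
```

```text
{'position': array([176.3, 624.9, 230.2]), 'tool_rot': array([-179.9,   -0. ,  164.3]), 'force': array([-0.3,  0.1, -0.2]), 'gripper_width': 0.9984204049631075}
stop_top top 0.9 [272.3 216.4] [ 504.2 -157.7  100. ]
stop_top side 0.64 [284.5 180.3] [ 492.2 -161.9  100. ]
stop_bar_end top 0.88 [282.4 227.3] [ 481.7 -178.2  100. ]
stop_bar_end side 0.64 [288.4 177.3] [ 484.3 -177.7  100. ]
stop_bar_end side 0.63 [306.9 210.4] [431.4 -41.9 100. ]
reset_top side 0.51 [267.2 167.7] [ 548.5 -277.4   66. ]
stop_cap top 0.63 [275.9 213.2] [ 511.1 -167.    52. ]
stop_cap side 0.59 [278.8 196.3] [ 504.5 -163.9   52. ]
station top 0.72 [290.3 207.2] [ 525.  -202.4    0. ]
station side 0.6 [270.3 202.6] [ 530.2 -211.4    0. ]
soldering_iron top 0.74 [155.7 215.2] [509.2  97.5  40. ]
top (array([ 504.1, -132.3,  957.8]), array([ 0.1,  0. , -1. ]))
side (array([416.6, 826.3, 683.1]), array([ 0.1, -0.8, -0.5]))
```

View pics/top.png

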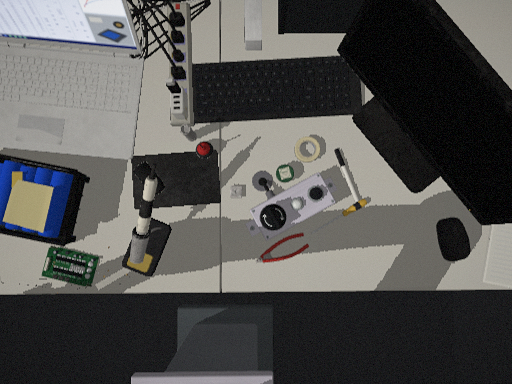

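View pics/side.png

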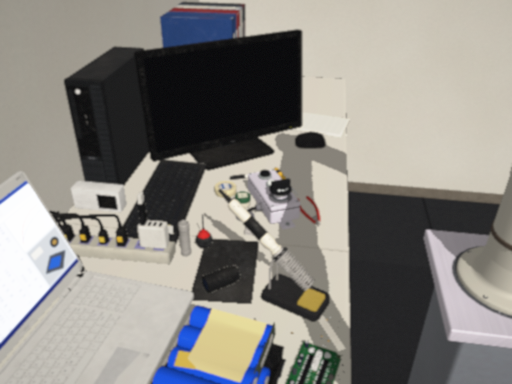

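The top view shows the station running diagonally: mushroom at about (272,216), lamp (297,203), reset (317,193). The cutters lie at (285,247), and the iron is on the left at (150,220). The side view puts the stop at about (281,186) behind the iron.

```bash
python3 - <<'E'
from h import *
from scipy.optimize import least_squares
np.set_printoptions(precision=1,suppress=True)
a=cv2.imread("pics/top.png")[165:265,225:365];b=cv2.imread("pics/side.png")[155:230,230:335]
a=cv2.resize(a,(780,557),interpolation=cv2.INTER_CUBIC);cv2.imwrite("pics/c1.png",a)
b=cv2.resize(b,(780,557),interpolation=cv2.INTER_CUBIC);cv2.imwrite("pics/c2.png",b)
for i in range(2):
  for c in("top","side"):
    optics.grab_frame(c)
    for n in("reset_top","stop_top","stop_bar_end","station"):
      print(c,n,[(round(r["conf"],2),np.array(r["centre"])) for r in nets.place_of(c,n)[:2]])
for n in("reset_press","stop_cap","station"):
  for c in("top","side"):
    for r in nets.regions_of(c,n)[:1]:
        ys,xs=np.nonzero(r["pixels"]);print(n,c,round(r["conf"],2),xs.mean(),ys.mean(),r["extent"],len(xs))
        if n=="station":print(cv2.minAreaRect(np.c_[xs,ys].astype(np.float32)))
E
```

```text
top reset_top [(0.68, array([314.7, 191.4]))]
top stop_top [(0.86, array([275.5, 218.2]))]
top stop_bar_end [(0.95, array([281.3, 229.3]))]
top station [(0.69, array([289.9, 206.6]))]
side reset_top [(0.41, array([265.7, 168.6]))]
side stop_top [(0.6, array([282.4, 179. ]))]
side stop_bar_end [(0.58, array([290.6, 176.2]))]
side station [(0.62, array([270.8, 205.8]))]
top reset_top [(0.69, array([313.7, 193.6]))]
top stop_top [(0.65, array([272.1, 218.1]))]
top stop_bar_end [(0.83, array([283.9, 227.4])), (0.37, array([290.4, 204.1]))]
top station [(0.71, array([289.2, 205. ]))]
side reset_top [(0.62, array([266.5, 167.8]))]
side stop_top [(0.66, array([283. , 177.8]))]
side stop_bar_end [(0.52, array([287.9, 177.4]))]
side station [(0.91, array([271.4, 204.1])), (0.19, array([307.6, 213. ]))]
reset_press top 0.63 315.63247863247864 193.46153846153845 [313.2, 186.9, 322.4, 199.6] 117
reset_press side 0.61 264.65 173.0 [259.5, 168.8, 270.2, 177.5] 60
stop_cap top 0.7 272.348134991119 217.16341030195383 [261.7, 202.4, 283.9, 230.1] 563
stop_cap side 0.53 280.6031746031746 187.1174603174603 [266.9, 180.1, 295.0, 196.8] 315
station top 0.75 288.8780757533868 203.88471108653582 [246.5, 173.6, 337.5, 238.9] 3617
((291.0186462402344, 205.9730682373047), (89.3306884765625, 66.95256805419922), 1.0416266918182373)
station side 0.64 274.2515454113172 197.5430337612934 [246.4, 170.1, 301.4, 226.6] 2103
((274.0, 199.0), (58.0, 52.0), 90.0)
```

View pics/c1.png

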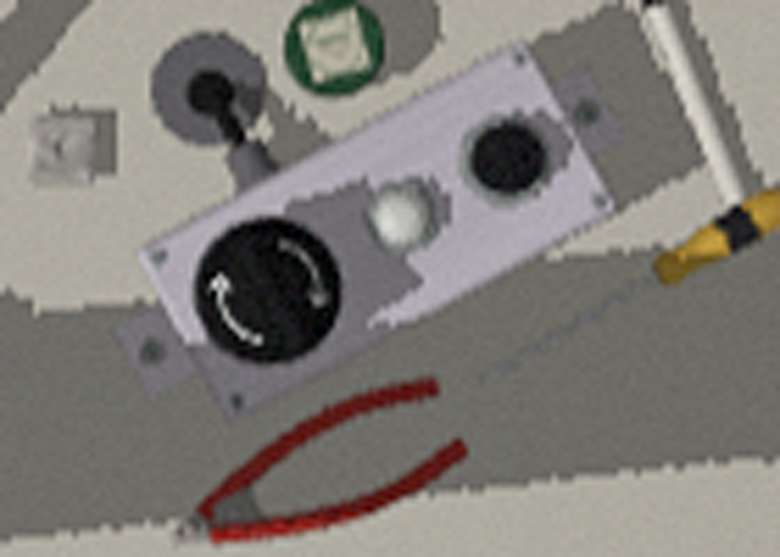

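View pics/c2.png

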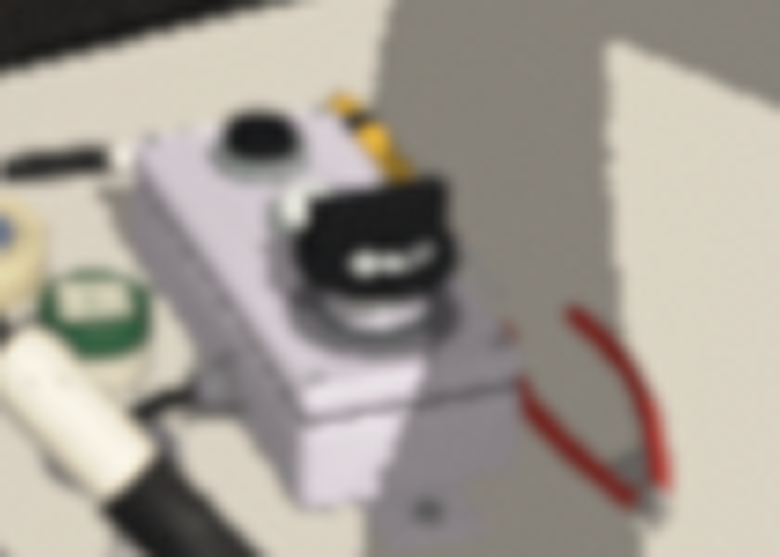

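Crop c1 shows the box-top corners at (140,250), (518,45), (612,207), (240,410), the mushroom at (268,290) and the reset at (508,158). Crop c2 shows the reset top at (262,135) and the bar from (300,195) to (445,182). I'll fit the station pose to these.

```bash
cat >> h.py <<'E'
def st(p,X):
    c,s=np.cos(p[2]),np.sin(p[2]);return np.array([p[0]+c*X[0]-s*X[1],p[1]+s*X[0]+c*X[1],X[2]])
E
python3 - <<'E'
from h import *
from scipy.optimize import least_squares
np.set_printoptions(precision=2,suppress=True)
k=780/140;kb=780/105
T=lambda x,y:(225+(x+.5)/k-.5,165+(y+.5)/k-.5)
S=lambda x,y:(230+(x+.5)/kb-.5,155+(y+.5)/kb-.5)
obs=[("top",T(140,250),(39,88,52)),("top",T(518,45),(39,-88,52)),("top",T(612,207),(-39,-88,52)),("top",T(240,410),(-39,88,52)),
("top",T(268,290),(0,50,81)),("top",T(508,158),(0,-56,66)),("top",T(404,215),(0,-10,62)),
("side",S(262,133),(0,-56,66)),("side",S(374,187),(0,50,100))]
f=lambda p:np.concatenate([np.subtract(proj(c,st(p,X)),px) for c,px,X in obs])
r=least_squares(f,[525,-205,.4],loss='soft_l1');print(r.x,np.degrees(r.x[2]));print(f(r.x).reshape(-1,2))
n=8*2
f2=lambda p:f(p)[:14]
r2=least_squares(f2,[525,-205,.4]);print("top only",r2.x)
for n,X in dict(stop=(0,50,100),end=(-25,50,100),end2=(25,50,100),reset=(0,-56,66)).items(): print(n,st(r.x,X))
np.save("p.npy",r.x)
E
```

```text
[ 527.11 -203.56    0.5 ] 28.426784482746754
[[-1.12  0.13]
 [ 1.3  -1.94]
 [ 2.01  0.08]
 [-1.72  2.93]
 [ 0.25  0.19]
 [-0.   -0.01]
 [-0.13  0.16]
 [-0.88 -0.42]
 [-0.12  0.65]]
top only [ 527.61 -203.4     0.49]
stop [ 503.31 -159.59  100.  ]
end [ 481.32 -171.49  100.  ]
end2 [ 525.29 -147.69  100.  ]
reset [ 553.77 -252.81   66.  ]
```

```bash
python3 - <<'E'
from h import *
print(rows((176,625,310),(180,0,164.3)),rows((440,330,310),(180,0,150)),rows((503,-160,310),(180,0,118.4)))
E
```

```text
(array([ 0.0002, -0.0007, -0.0787]), array([ 0.   , -0.   , -0.004])) (array([-0.334 , -0.213 , -0.0787]), array([ 0.   , -0.   ,  1.426])) (array([-0.5276, -0.6675, -0.0787]), array([ 0.   , -0.   ,  4.586]))
```

```bash
python3 -m handwheel '{"dp": [[0,0,-0.06],[-0.04,-0.02,-0.08],[-0.09,-0.05,-0.08],[-0.14,-0.08,-0.08],[-0.19,-0.12,-0.08]], "rotation": [[0,0,0],[0,0,0],[0,0,0],[0,0,0],[0,0,0]]}' 0 20
python3 - <<'E'
from h import *
print(rows((450,300,310),(180,0,164.3)),rows((503,-160,310),(180,0,118.4)))
E
```

```text
time: 2.62
position: [327.1, 458.6, 311.5]
tool_rot: [180.0, 0.0, 164.3]
force: [0.8, 1.2, 0.2]
gripper_width: 0.002
grasp_force: 0.0
(array([-0.1613, -0.1193,  0.0014]), array([ 0.005,  0.001, -0.004])) (array([-0.3371, -0.5477,  0.0011]), array([ 5.000e-03, -1.000e-03,  4.586e+00]))
```

```bash
python3 -m handwheel '{"dp": [[-0.05,-0.04,0],[-0.1,-0.08,0],[-0.15,-0.12,0],[-0.19,-0.17,0],[-0.21,-0.22,0]], "rotation": [[0,0,0.5],[0,0,1],[0,0,1.5],[0,0,2],[0,0,2.5]]}'
python3 - <<'E'
from h import *
print(rows((503,-160,310),(180,0,118.4)),bot.state()["q"])
E
```

```text
time: 3.25
position: [469.5, 188.8, 311.4]
tool_rot: [180.0, 0.0, 139.0]
force: [0.7, 0.0, 0.1]
gripper_width: -0.0
grasp_force: 0.0
(array([-0.254 , -0.2414,  0.0013]), array([5.000e-03, 2.000e-03, 2.062e+00])) [-17.59888625   8.08038051  -8.15452204 104.01486389   1.24252562
  67.93906862  22.88404506]
```

```bash
python3 -m handwheel '{"dp": [[-0.04,-0.04,0],[-0.08,-0.08,0],[-0.12,-0.12,0],[-0.16,-0.16,0],[-0.2,-0.2,0]], "rotation": [[0,0,0.4],[0,0,0.8],[0,0,1.2],[0,0,1.6],[0,0,2.06]]}'
python3 - <<'E'
from h import *
print(rows((503.3,-159.6,130),(180,0,118.4)),bot.state()["q"])
E
```

```text
time: 3.88
position: [489.2, -92.7, 311.7]
tool_rot: [179.9, 0.0, 118.5]
force: [0.0, 0.1, 0.2]
gripper_width: -0.003
grasp_force: 0.0
(array([-0.0655, -0.0198,  0.1817]), array([0.006, 0.003, 0.013])) [  1.13037792   6.80421487   7.12329122 105.46156377  -0.92158924
  67.72772803  37.08478028]
```

```bash
python3 -m handwheel '{"dp": [[-0.03,-0.01,0.03],[-0.065,-0.02,0.07],[-0.0655,-0.02,0.12],[-0.0655,-0.02,0.17],[-0.0655,-0.02,0.1817]], "rotation": [[0,0,0],[0,0,0],[0,0,0],[0,0,0],[0,0,0]]}'
python3 - <<'E'
from h import *
np.set_printoptions(precision=2,suppress=True)
ims=[optics.grab_frame(c) for c in("top","side")]
a=ims[0][165:265,225:365];b=ims[1][125:230,230:335]
cv2.imwrite("pics/d.png",np.hstack([cv2.resize(a,(420,300),interpolation=cv2.INTER_CUBIC),cv2.resize(b,(300,300),interpolation=cv2.INTER_CUBIC)]))
s=bot.state();print(s["position"],s["force"],rows((503.3,-159.6,101),(180,0,118.4)))
print(proj("side",s["position"]),proj("top",s["position"]))
E
```

```text
time: 4.5
position: [500.5, -157.3, 126.7]
tool_rot: [-179.7, -0.2, 118.7]
force: [0.1, -0.5, 0.2]
gripper_width: -0.002
grasp_force: 0.0
[ 502.55 -157.73  129.06] [-0.13  0.04  0.4 ] (array([-0.  , -0.  ,  0.03]), array([-0.01, -0.01,  0.03]))
(np.float64(280.4613289633532), np.float64(170.20003353789215)) (np.float64(272.7660972845018), np.float64(217.23620828688257))
```

View pics/d.png

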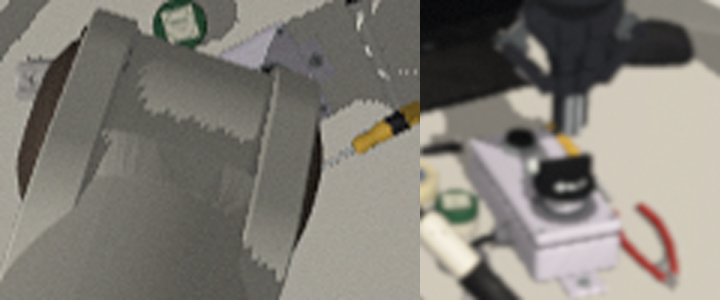

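The side crop shows the shut fingertips just above and slightly beyond the bar. I'll check the alignment in a larger crop.

```bash
python3 - <<'E'
from h import *
b=optics.grab_frame("side")[145:205,250:320]
b=cv2.resize(b,(700,600),interpolation=cv2.INTER_CUBIC)
p=np.load("p.npy");s=bot.state();print(s["position"])
def mark(X,col):
    u,v=proj("side",X);cv2.circle(b,(int((u-250+.5)*10),int((v-145+.5)*10)),4,col,-1)
Rt=Ro.from_euler('xyz',s["tool_rot"],degrees=True)
mark(np.array(s["position"]),(0,0,255))
for x in(-11,11):
    for y in(-14.5,14.5): mark(s["position"]+Rt.apply([x,y,0]),(0,255,0))
for x in(-25,25):
    for y in(-6,6): mark(st(p,(x,50+y,100)),(255,255,0))
cv2.imwrite("pics/e.png",b)
E
```

```text
[ 503.77962722 -158.13101634  130.50365349]
```

View pics/e.png

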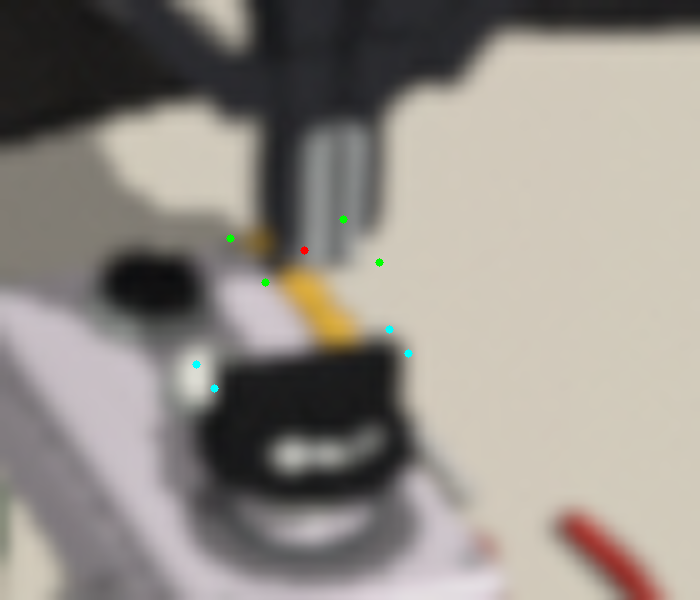

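The fingertips sit over the bar's middle to within about 2 mm. Next I descend to contact and watch the force.

```bash
python3 -m handwheel '{"dp": [[0.0005,0,0.012],[0.0005,0,0.024],[0.0005,0,0.027],[0.0005,0,0.027],[0.0005,0,0.027]], "rotation": [[0,0,0],[0,0,0],[0,0,0],[0,0,0],[0,0,0]]}'
python3 -m handwheel '{"dp": [[0,0,0.001],[0,0,0.002],[0,0,0.003],[0,0,0.004],[0,0,0.004]], "rotation": [[0,0,0],[0,0,0],[0,0,0],[0,0,0],[0,0,0]]}'
```

```text
time: 5.28
position: [503.0, -157.7, 102.8]
tool_rot: [180.0, 0.0, 118.7]
force: [0.4, 0.4, -0.1]
gripper_width: -0.002
grasp_force: 0.0
time: 5.9
position: [503.0, -157.6, 99.0]
tool_rot: [180.0, 0.0, 118.7]
force: [-1.7, 0.4, 5.4]
gripper_width: -0.002
grasp_force: 2.6
```

```bash
python3 -m handwheel '{"dp": [[0,0,0.0015],[0,0,0.003],[0,0,0.0045],[0,0,0.006],[0,0,0.006]], "rotation": [[0,0,0],[0,0,0],[0,0,0],[0,0,0],[0,0,0]]}'
python3 -m handwheel '{"dp": [[0,0,0.001],[0,0,0.002],[0,0,0.002]], "rotation": [[0,0,0],[0,0,0],[0,0,0]]}'
```

```text
time: 6.52
position: [503.0, -157.6, 92.7]
tool_rot: [180.0, 0.0, 118.7]
force: [-0.7, 0.1, 3.5]
gripper_width: -0.0
grasp_force: 1.3
time: 6.9
position: [503.1, -157.7, 91.1]
tool_rot: [180.0, 0.0, 118.7]
force: [-2.3, 0.9, 7.8]
gripper_width: 0.002
grasp_force: 3.8
```

```bash
python3 -m handwheel '{"dp": [[0,0,0.0005],[0,0,0.001],[0,0,0.001]], "rotation": [[0,0,0],[0,0,0],[0,0,0]]}'
```

```text
time: 7.28
position: [503.1, -157.7, 90.2]
tool_rot: [180.0, 0.0, 118.7]
force: [-2.2, -0.1, 8.2]
gripper_width: 0.001
grasp_force: 4.0
```

```bash
python3 -m handwheel '{"dp": [[0,0,-0.0015],[0,0,-0.003],[0,0,-0.0045],[0,0,-0.0045]], "rotation": [[0,0,0],[0,0,0],[0,0,0],[0,0,0]]}'
python3 - <<'E'
from h import *
p=np.load("p.npy")
print(rows((*st(p,(0,50,0))[:2],112),(180,0,118.4)))
# twist path: head angle a (cw); contact tip centre: r along -x end, dist across bar
for cl,a,z in((8,0,112),(8,0,85),(0,0,85)):
    X=st(p,(-24,50-6-11-cl,z));print(X.round(1),rows(X,(180,0,118.4-12)))
E
```

```text
time: 7.78
position: [502.7, -157.6, 93.9]
tool_rot: [-180.0, -0.0, 118.7]
force: [1.0, 0.1, -0.2]
gripper_width: 0.001
grasp_force: 0.0
(array([-0.0021, -0.0004, -0.0181]), array([-0.002, -0.001,  0.026]))
[ 494.1 -193.   112. ] (array([-0.027 , -0.0245, -0.0181]), array([-2.000e-03, -1.000e-03,  1.226e+00]))
[ 494.1 -193.    85. ] (array([-0.027 , -0.0245,  0.0089]), array([-2.000e-03, -1.000e-03,  1.226e+00]))
[ 490.3 -186.    85. ] (array([-0.019 , -0.0245,  0.0089]), array([-2.000e-03, -1.000e-03,  1.226e+00]))
```

The stop stays latched: zero force at 93.9 mm. Next I lift, move to the -y side of the bar at its -x end, and lower to z≈85 with the tool pre-turned about 12°.

```bash
python3 -m handwheel '{"dp": [[0,0,-0.018],[-0.015,-0.013,-0.018],[-0.029,-0.0245,-0.018],[-0.029,-0.0245,-0.004],[-0.029,-0.0245,0.009]], "rotation": [[0,0,0],[0,0,0.6],[0,0,1.2],[0,0,1.2],[0,0,1.2]]}'
python3 -m handwheel '{"dp": [[0,0,0]], "rotation": [[0,0,0]]}'
python3 - <<'E'
from h import *
s=bot.state();print(s["position"],s["force"])
p=np.load("p.npy")
for a in (0,.15,.3,.45,.6,.7):
    # tip centre: contact point = bar end corner (-24,-6) rotated cw by a; tip face leads by 12deg
    c=np.array([-22,-6]);d=np.array([-2*0,-11.])
    R=lambda q,v:np.array([np.cos(q)*v[0]+np.sin(q)*v[1],-np.sin(q)*v[0]+np.cos(q)*v[1]])
    X=R(a,c)+R(a+.21,d);X=st(p,(X[0],X[1]+50,85))
    print(a,X.round(1),rows(X,(180,0,118.4-12-np.degrees(a))))
E
```

```text
time: 8.4
position: [494.9, -193.7, 83.7]
tool_rot: [-180.0, -0.1, 106.8]
force: [0.1, 0.6, -0.7]
gripper_width: 0.001
grasp_force: 0.0
time: 8.52
position: [494.0, -193.1, 83.1]
tool_rot: [-179.8, -0.2, 106.8]
force: [0.4, 0.2, 1.0]
gripper_width: -0.006
grasp_force: 0.0
[ 493.96822507 -193.08463808   83.06003445] [0.36567384 0.20611414 0.96217226]
0 [ 489.9 -185.9   85. ] (array([ 0.0081, -0.0018, -0.0019]), array([-0.017, -0.016,  0.04 ]))
0.15 [ 486.1 -183.6   85. ] (array([ 0.0113, -0.0048, -0.0019]), array([-0.018, -0.014,  0.899]))
0.3 [ 482.7 -180.8   85. ] (array([ 0.015 , -0.0072, -0.0019]), array([-0.02 , -0.013,  1.759]))
0.45 [ 479.8 -177.5   85. ] (array([ 0.0191, -0.009 , -0.0019]), array([-0.021, -0.011,  2.618]))
0.6 [ 477.4 -173.7   85. ] (array([ 0.0233, -0.0103, -0.0018]), array([-0.021, -0.01 ,  3.478]))
0.7 [ 476.1 -171.1   85. ] (array([ 0.0262, -0.0107, -0.0018]), array([-0.022, -0.009,  4.051]))
```

```bash
python3 -m handwheel '{"dp": [[0.004,-0.001,-0.0005],[0.008,-0.002,-0.0005],[0.0097,-0.0033,-0.0005],[0.0113,-0.0048,-0.0005],[0.0113,-0.0048,-0.0005]], "rotation": [[0,0,0],[0,0,0],[0,0,0.4],[0,0,0.9],[0,0,0.9]]}'
python3 - <<'E'
from h import *
s=bot.state();print(s["position"],s["force"],s["tool_rot"],s["wrist_torque"])
E
```

```text
time: 9.15
position: [487.8, -185.6, 86.1]
tool_rot: [179.9, 0.1, 97.7]
force: [1.0, -1.9, -0.1]
gripper_width: -0.001
grasp_force: 0.7
[ 487.76511282 -185.56785901   86.09361346] [ 1.01199283 -1.87698933 -0.0901012 ] [1.79938174e+02 5.21189168e-02 9.77056821e+01] [-0.33989276 -0.11277772 -0.01968973]
```

```bash
python3 -m handwheel '{"dp": [[0.0017,-0.0015,0],[0.0033,-0.003,0],[0.005,-0.0042,0],[0.007,-0.0054,0],[0.009,-0.0064,0]], "rotation": [[0,0,0.4],[0,0,0.86],[0,0,1.3],[0,0,1.7],[0,0,2.1]]}'
python3 - <<'E'
from h import *
s=bot.state();print(s["position"],s["force"],s["tool_rot"],s["wrist_torque"])
p=np.load("p.npy")
for a in (.6,.7):
    c=np.array([-22,-6]);d=np.array([0,-11.])
    R=lambda q,v:np.array([np.cos(q)*v[0]+np.sin(q)*v[1],-np.sin(q)*v[0]+np.cos(q)*v[1]])
    X=R(a,c)+R(a+.21,d);X=st(p,(X[0],X[1]+50,86))
    print(a,X.round(1),rows(X,(180,0,118.4-12-np.degrees(a))))
E
```

```text
time: 9.78
position: [479.9, -177.9, 86.0]
tool_rot: [180.0, 0.0, 76.6]
force: [-0.3, -3.1, 1.2]
gripper_width: -0.004
grasp_force: 1.5
[ 479.90387092 -177.94736189   86.04758085] [-0.30677948 -3.08822033  1.1752992 ] [1.79951517e+02 3.73303897e-02 7.66241741e+01] [-0.5836912   0.09124725  0.01749954]
0.6 [ 477.4 -173.7   86. ] (array([ 0.0035, -0.0034,  0.    ]), array([0.005, 0.004, 0.46 ]))
0.7 [ 476.1 -171.1   86. ] (array([ 0.0058, -0.0053,  0.    ]), array([0.005, 0.003, 1.033]))
```

```bash
python3 -m handwheel '{"dp": [[0.0018,-0.0017,0],[0.0035,-0.0034,0],[0.0047,-0.0044,0],[0.0047,-0.0044,0]], "rotation": [[0,0,0.2],[0,0,0.46],[0,0,0.75],[0,0,0.75]]}'
python3 - <<'E'
from h import *
s=bot.state();print(s["position"],s["force"],s["tool_rot"],s["wrist_torque"])
b=optics.grab_frame("side")[145:205,250:320]
cv2.imwrite("pics/f.png",cv2.resize(b,(560,480),interpolation=cv2.INTER_CUBIC))
E
```

```text
time: 10.28
position: [477.3, -172.1, 85.9]
tool_rot: [179.9, 0.0, 69.2]
force: [0.6, -3.3, 1.2]
gripper_width: 0.004
grasp_force: 1.5
[ 477.27092493 -172.07790584   85.94423709] [ 0.57459457 -3.26766346  1.16763966] [1.79911167e+02 1.80118025e-02 6.92450086e+01] [-0.72526015 -0.24244052 -0.04185453]
```

View pics/f.png

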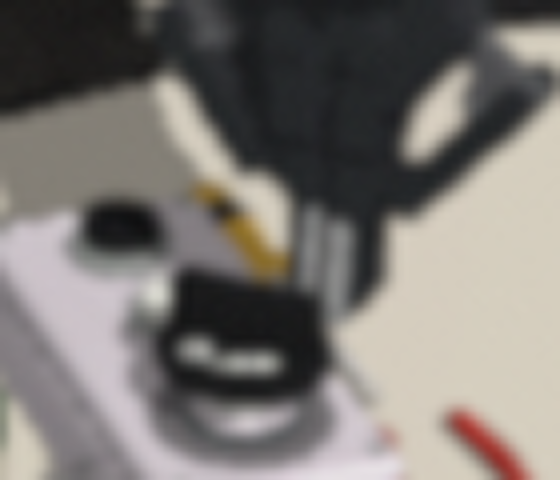

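The bar has turned clockwise and the tip is bearing on its -x end; the head looks up again. I'll back off, let it turn back, and lift.

```bash
python3 -m handwheel '{"dp": [[-0.007,0.003,0],[-0.014,0.006,0],[-0.022,0.01,0],[-0.03,0.012,-0.01],[-0.03,0.012,-0.045]], "rotation": [[0,0,0],[0,0,0],[0,0,0],[0,0,0],[0,0,0]]}'
python3 - <<'E'
from h import *
s=bot.state();print(s["position"],s["force"],s["tool_rot"])
b=optics.grab_frame("side")[145:205,250:320]
cv2.imwrite("pics/g.png",cv2.resize(b,(560,480),interpolation=cv2.INTER_CUBIC))
for n in("stop_top","stop_bar_end"):print(n,[(r["conf"],r["centre"]) for r in nets.place_of("side",n)[:2]])
p=np.load("p.npy");print(rows(st(p,(0,-56,115)),(180,0,69.2)))
print(rows(st(p,(0,-56,70)),(180,0,69.2)))
E
```

```text
time: 10.95
position: [475.2, -204.5, 129.9]
tool_rot: [-179.7, 0.0, 69.1]
force: [0.6, 0.5, -0.1]
gripper_width: -0.0
grasp_force: 0.0
[ 475.18028186 -204.45785631  129.87880961] [ 0.5656133   0.47516497 -0.10968596] [-1.79734928e+02  4.09557896e-02  6.90808827e+01]
stop_top [(0.83, [283.9, 179.6])]
stop_bar_end [(0.58, [290.8, 178.6])]
(array([-0.018 ,  0.0873,  0.018 ]), array([ 0.022, -0.004, -0.006]))
(array([-0.0181,  0.0871,  0.063 ]), array([ 0.022, -0.004, -0.006]))
```

View pics/g.png

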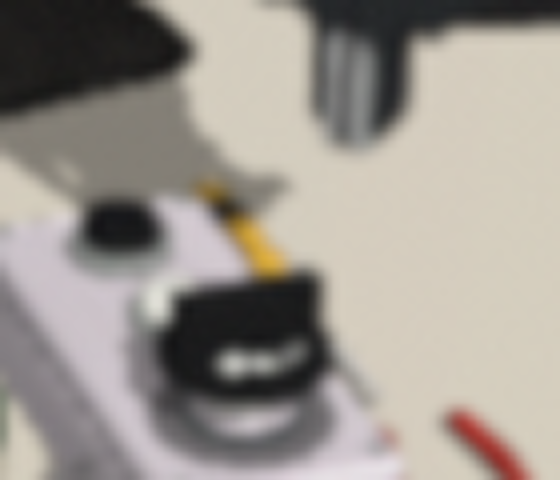

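The head is back at its original height and angle: bar-top rows are 181 and 179, the same as before pressing. Now the reset button.

```bash
python3 -m handwheel '{"dp": [[-0.009,0.044,0],[-0.018,0.087,0],[-0.018,0.087,0.02],[-0.018,0.087,0.05],[-0.018,0.087,0.053]], "rotation": [[0,0,0],[0,0,0],[0,0,0],[0,0,0],[0,0,0]]}'
python3 -m handwheel '{"dp": [[0,0,0],[0,0,0]], "rotation": [[0,0,0],[0,0,0]]}'
python3 - <<'E'
from h import *
p=np.load("p.npy");s=bot.state();print(rows(st(p,(0,-56,66)),(180,0,69.2)))
b=optics.grab_frame("side")[130:205,240:320]
b=cv2.resize(b,(640,600),interpolation=cv2.INTER_CUBIC)
cv2.imwrite("pics/i.png",b)
E
```

```text
time: 11.72
position: [548.6, -250.0, 74.2]
tool_rot: [-179.6, -0.0, 69.2]
force: [-0.5, 0.8, -0.4]
gripper_width: -0.002
grasp_force: 0.0
time: 11.98
position: [552.6, -252.0, 78.7]
tool_rot: [179.9, -0.0, 69.2]
force: [-0.3, -0.6, 0.7]
gripper_width: 0.001
grasp_force: 0.0
(array([-0.0004,  0.0014,  0.0127]), array([ 0.009, -0.001, -0.004]))
```

View pics/i.png

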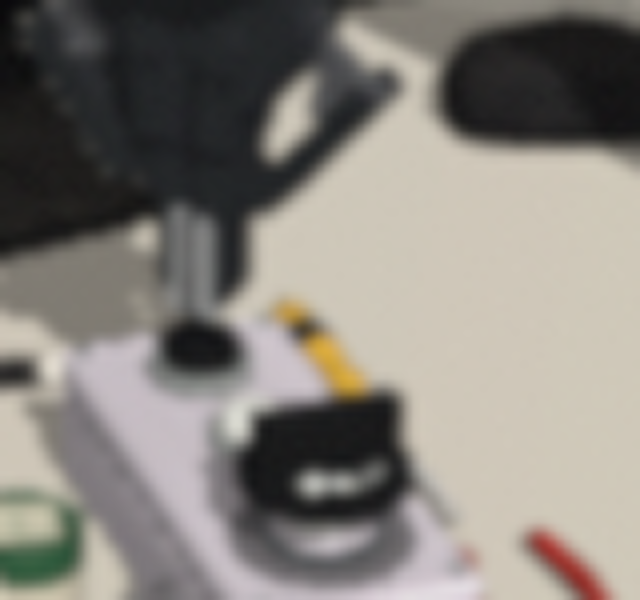

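The tip is centred over the button: tip near (203,308), button near (202,345). Pressing.

```bash
python3 -m handwheel '{"dp": [[0,0.001,0.008],[0,0.001,0.012],[0,0.001,0.0135],[0,0.001,0.015],[0,0.001,0.016]], "rotation": [[0,0,0],[0,0,0],[0,0,0],[0,0,0],[0,0,0]]}'
python3 -m handwheel '{"dp": [[0,0,0.0006],[0,0,0.001],[0,0,0.001]], "rotation": [[0,0,0],[0,0,0],[0,0,0]]}'
```

```text
time: 12.65
position: [553.2, -252.0, 61.8]
tool_rot: [180.0, -0.0, 69.2]
force: [-0.9, 1.4, 5.8]
gripper_width: -0.004
grasp_force: 2.7
time: 13.02
position: [553.2, -252.0, 61.1]
tool_rot: [180.0, -0.0, 69.2]
force: [-2.3, 2.1, 7.6]
gripper_width: -0.002
grasp_force: 3.6
```

```bash
python3 -m handwheel '{"dp": [[0,0,0.0005],[0,0,0.001],[0,0,0.001]], "rotation": [[0,0,0],[0,0,0],[0,0,0]]}'
python3 -m handwheel '{"dp": [[0,0,-0.004],[0,0,-0.01],[0,0,-0.03],[0,0,-0.07],[0,0,-0.1]], "rotation": [[0,0,0],[0,0,0],[0,0,0],[0,0,0],[0,0,0]]}'
python3 -m handwheel '{"dp": [[0,0,-0.02],[0,0,-0.02],[0,0,-0.02],[0,0,-0.02]], "rotation": [[0,0,0],[0,0,0],[0,0,0],[0,0,0]]}'
python3 - <<'E'
from h import *
b=optics.grab_frame("side")[130:230,220:340]
cv2.imwrite("pics/j.png",cv2.resize(b,(720,600),interpolation=cv2.INTER_CUBIC))
E
```

```text
time: 13.4
position: [553.3, -252.0, 61.1]
tool_rot: [180.0, -0.0, 69.2]
force: [-4.7, 2.9, 14.3]
gripper_width: -0.002
grasp_force: 7.1
time: 14.02
position: [553.3, -252.7, 161.9]
tool_rot: [179.9, 0.0, 69.1]
force: [-0.1, 0.4, -0.2]
gripper_width: -0.001
grasp_force: 0.0
time: 14.52
position: [552.2, -251.8, 178.4]
tool_rot: [-179.9, 0.0, 69.2]
force: [0.3, -0.8, -0.2]
gripper_width: -0.002
grasp_force: 0.0
```

View pics/j.png

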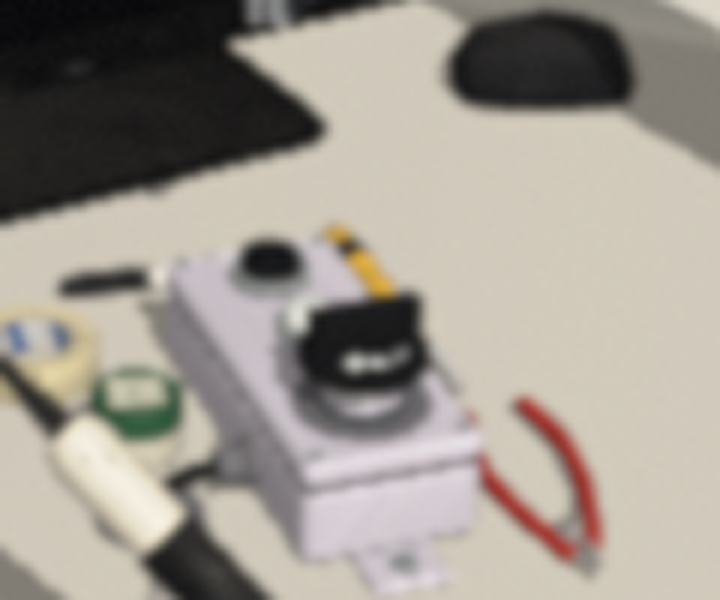

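The button bottomed out on its hard stop (61 mm, 14 N) and is out again. The stop is up and untwisted, nothing else has moved, and the arm is clear, so I'm handing in.

```bash
python3 -c "
from bench import bot
print(bot.hand_in())"
```

```text
the job is handed in; nothing more can be done
None
```

The stop was pushed in until it latched, then twisted clockwise until it released and sprang back up; the reset button was then pressed fully in and came back out, with nothing else seen to move, and the job is handed in at about 15 s (peak measured push 14 N, on the reset button).

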